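# Snap the siphon cap back onto the washer's dispenser drawer

## Task

The washing machine's dispenser drawer stands on the counter after cleaning, and its loose siphon cap stands beside it. Pick up the cap, set it mouth down over the bare siphon post in the drawer and press it until it clicks, then keep pressing until it is fully home; finish while still holding it down firmly with the gripper, without letting go. Leave the cup, the brush and the detergent bottle where they are.

Things in the scene. Friction and masses are not known exactly. Their poses are not given: they have to be found in the camera images.
- siphon_cap: the loose siphon cap, plain grey plastic, about 25 g: a round bell 34 mm across, 36 mm high, open below, with a flat upright finger fin on top 26 mm long (cap's x), 10 mm thick (its y), 18 mm high; 54 mm in all. Stands mouth down on the counter. Origin: centre of its underside, z up. Its mouth is a snap lip 18.4 mm across, 3 mm high; bore above it 23 mm wide. Any turn about z fits
- cap_center (a point): the loose siphon cap's centre, on its axis half-way up (27 mm above its underside); axes as the cap's
- drawer: the dispenser drawer, firm on the counter: grey tub 260 mm long (x), 190 mm wide, 60 mm high; front plate at its -x end 74 mm high. Origin under the middle, on the counter. Its left half (+y) has two compartments with a siphon post each: the front post is bare; the rear one, 127 mm behind it, already wears such a cap, top 72 mm up
- post_tip (a point): top of the bare siphon post, on its axis, 49 mm above the counter. The post is 16 mm across, its last 7 mm taper to 8 mm. It stands mid-way in a compartment 126 mm (x) by 88 mm (y) with walls up to 60 mm above the counter; the front plate is 68 mm from its axis
- post_seat (a point): point on the bare post's axis, 31 mm below its tip, where the centre of the cap's underside lies when fully home on its ribs (cap centre 27 mm above this point); z up. Sprung bumps on the post meet the cap's lip 11 mm above home; getting past them takes about 10 N, then the force drops (the click) some 8 mm above home and they draw it down. Then press on with 10 to 20 N
- dosing_cup: bystander: white plastic dosing cup, open on top, 60 mm across, 48 mm high; origin at the centre of its underside
- nail_brush: bystander: small wooden scrubbing brush, 80 x 36 x 32 mm, bristles down, long along its x; origin at the centre of its underside
- detergent: bystander: blue detergent bottle, 75 x 120 mm, 194 mm high; origin at the centre of its underside

How it is judged:
By the outcome, as a careful person would: the job done as asked, in the order asked, and still so for the second after the job is handed in, while the arm keeps its last pose, push and grip.
It also fails if it takes over 42 s, if anything falls off the work surface, if the arm or the gripper's body presses on something with over 40 N, if the wrist force passes 120 N, or if a joint passes its speed limit or range.

## Robot

A 6-joint arm with a two-finger parallel gripper is mounted at the origin on the work surface. World frame = base frame: x ahead of the robot, y to its left, z up, the work surface at z = 0. Lengths are in m, angles in rad, forces in N, time in s.
With the tool pointing down it reaches from about 0.3 to 0.875 m from the base axis. Payload 6.4 kg.
Tool frame: the origin (TCP) lies at the very end of the fingers, on their centre line; the grasp point (between the pads) lies 19 mm behind it; z points along the fingers, y is the direction in which the jaws open and shut (so a half turn about z gives the same grasp; the last joint's range is limited). The gripper opens to 85 mm and grips with 20 to 120 N. Pads are 22 mm wide; open, the fingers measure 114 mm over their backs; the gripper's body (76 mm by 85 mm) begins 54 mm behind the grasp point. The pads swing forward as they close: fully open they stand 13 mm farther back than shut.
Start: joints at [1.123, 0.181, 1.607, -0, 1.354, -0.206], TCP at [0.138, 0.558, 0.231] pointing down, gripper open.
Joint ranges: [-2.99, 2.99], [-0.89, 2.07], [0.3, 2.58], [-1.14, 4.28], [0, 2.63], [-3.12, 3.12]. Speed limits (rad/s): [2.57, 2.57, 3.01, 3.14, 3.14, 3.14].

## Interface

Orientations are given as a unit quaternion [w, x, y, z].
In Python, from bench import telemetry, imaging, ctrl gives the robot as it stands.
- The arm moves only by the shell command python3 -m pendant 'ROWS' [OPENING]. ROWS is JSON, a list that holds one entry, the list of rows, each a list of 6 numbers: the shift along the tool's x, y, z in units of 200 mm (1.0 is 200 mm), then the turn, a rotation vector about the tool's x, y, z in units of pi rad (1.0 is pi rad). In form: [[[tx, ty, tz, rx, ry, rz], ...]]. A call has 1 to 12 rows; each row shifts and turns the pose as measured when the row begins, along the tool's axes as they then stand; what a row does not reach is not made up. A row lasts 1/8 s, in which the tool goes at most 62.5 mm and 10.7 degrees, less where a joint would pass 70% of its speed; a pose out of reach is approached as far as the arm can. A call with a number of a shift or a turn outside -1 to 1 is refused whole. A call with a gripper value outside its range is refused whole. OPENING is the closure, from 0 (fully open) to 1 (shut), set as the call begins (- or left out, the last holds). The fingers move at their own pace and stop on an object; the grip force is fixed at half the most. Time passes only in rows, so rows that do not move let the fingers close. It gives the time, the measured TCP pose, the force and the opening at its end, in the units of the state.
- telemetry.get_obs(): the state, without advancing time (a new reading comes with each control period).
- imaging.camera(name): name is "side" or "top"; returns a dict with "pixels" (384x512x3 uint8, blue, green, red), "vfov" (degrees; the focal length in pixels is half the picture's height over the tangent of half this angle, whatever the lens; pixels are square), "cx", "cy" (the principal point, pixels), "R" (3x3) and "t" (3): a world point X has camera coordinates R X + t. Camera axes: x right, y down, z forward; pixel columns grow to the right and rows downward; lengths in m; the calibration is good to about 2 mm. A picture is of the moment at which its call begins. There is no depth.
- ctrl.hand_in(): hands the job in, once; it reports no verdict.
The state is a dict: "time_s": time; "q": joint angles; "dq": joint speeds; "joint_efforts": joint torques, N m; "eef_pos": TCP position; "eef_rot": TCP orientation; "wrist_force": force on the tool from outside, world axes, zero at the start; "torque": the same for the moment, N m; "opening": opening from 0.0 (shut) to 1.0 (fully open).
Only numpy, scipy, OpenCV 4.12 (cv2) and the standard library are available. Lean on these libraries where they do the work, as an engineer would, in place of code of your own. Each camera call takes 0.05 s, during which the arm holds its last target.

## Working session

There is one attempt and no reset: what is moved stays moved. The work goes in short steps, Python scripts to look and compute and a shell command to move; the robot and the scene stay as the last step left them, time stands still between calls to the robot, and variables do not carry over. Pictures are saved under pics/ and viewed, and the job is handed in when it is done.

```bash
mkdir -p pics; ls
python3 - <<'E'
from bench import telemetry, imaging
import cv2
print(telemetry.get_obs())
for n in("top","side"):
    c=imaging.camera(n); cv2.imwrite(f"pics/{n}0.png",c["pixels"]); print({k:v for k,v in c.items() if k!="pixels"})
E
```

```text
pics
{'time_s': 0.0, 'q': array([ 1.12272069e+00,  1.81557346e-01,  1.60796675e+00,  2.21994432e-07,
        1.35377143e+00, -2.06318990e-01]), 'dq': array([-0.00018803, -0.00025354, -0.00168367, -0.00054627,  0.00033148,
       -0.00179474]), 'joint_efforts': array([ 4.35109423e-04, -4.44862425e+01, -3.51343846e+01, -3.02012086e-04,
        9.11178708e-03,  1.30188434e-05]), 'eef_pos': array([0.13742142, 0.55779725, 0.2303949 ]), 'eef_rot': array([-2.73746270e-04,  1.20584147e-01,  9.92702744e-01, -8.06230891e-04]), 'wrist_force': array([ 1.03579025, -0.79712922,  0.15222224]), 'torque': array([-0.01624841,  0.0413684 , -0.02693441]), 'opening': 1.0018919521613467}
{'vfov': 57.88019908912015, 'cx': 253.30538161629244, 'cy': 195.7096261067671, 'R': array([[ 0.0176209 , -0.99979754, -0.00971507],
       [-0.98909891, -0.01600996, -0.1463797 ],
       [ 0.14619453,  0.01218851, -0.98918077]]), 't': array([0.07107358, 0.4857698 , 0.88425219])}
{'vfov': 57.8839427817844, 'cx': 254.10157915795128, 'cy': 192.21344077668823, 'R': array([[ 0.99360149, -0.11185005,  0.01567309],
       [-0.04484185, -0.51803816, -0.85418129],
       [ 0.10365948,  0.84801299, -0.51973905]]), 't': array([-0.46569738,  0.12326237,  1.02732365])}
```

View pics/top0.png

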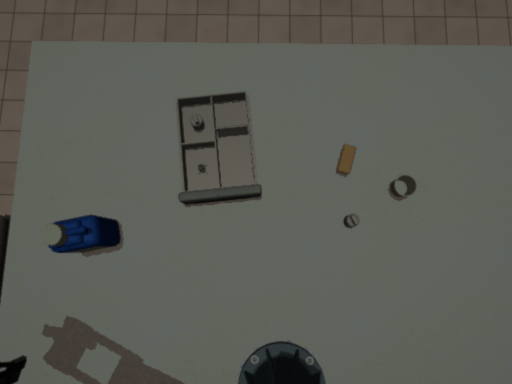

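View pics/side0.png

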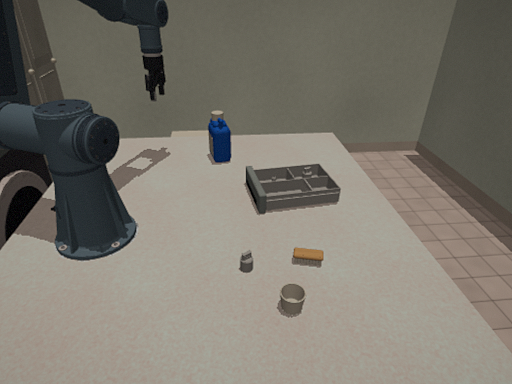

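The top view shows the drawer at (218,148), the bare post near (201,168), the seated cap at (197,121), the loose cap at (352,221), the brush at (346,159) and the cup at (403,186). In the side view the cap is at (246,262) and the drawer at (292,187). I'll zoom in on these next.

Run:
```python
import cv2,numpy as np
t=cv2.imread("pics/top0.png");s=cv2.imread("pics/side0.png")
def crop(im,x,y,w,h,k): return cv2.convertScaleAbs(cv2.resize(im[y:y+h,x:x+w],None,fx=k,fy=k,interpolation=cv2.INTER_CUBIC),alpha=1.6)
a=crop(t,330,200,48,36,8);b=crop(t,176,90,96,120,5)
c=crop(s,226,242,48,36,8);d=crop(s,240,155,105,60,7)
cv2.imwrite("pics/c1.png",np.hstack([a,c]));cv2.imwrite("pics/c2.png",b);cv2.imwrite("pics/c3.png",d)
```

```text
(no output)
```

View pics/c1.png

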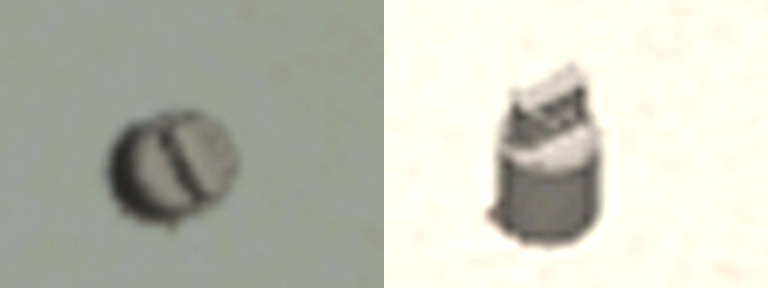

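View pics/c2.png

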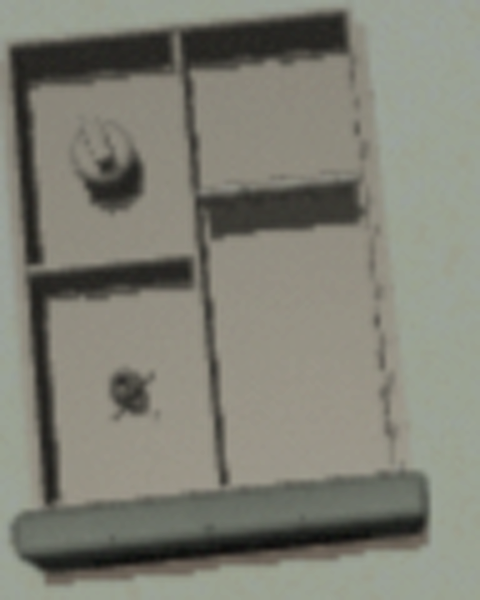

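View pics/c3.png

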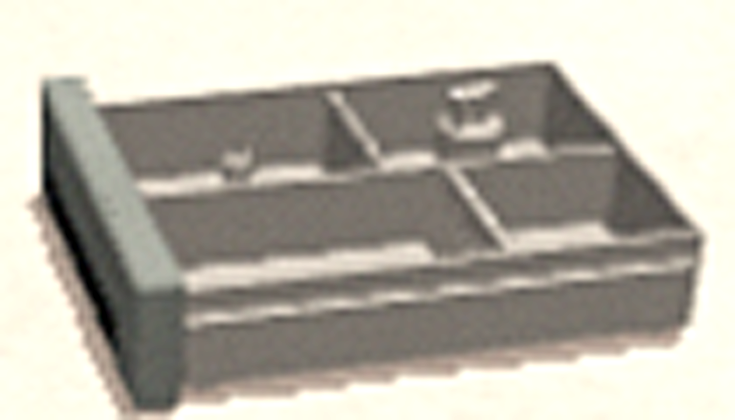

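```bash
cat > h.py <<'E'
import numpy as np,cv2
from bench import imaging,telemetry
class Cam:
    def __init__(s,n):
        c=imaging.camera(n); s.im=c["pixels"]; s.R=c["R"];s.t=c["t"];s.cx=c["cx"];s.cy=c["cy"]
        s.f=192/np.tan(np.radians(c["vfov"]/2)); s.C=-s.R.T@s.t
    def proj(s,X):
        p=np.atleast_2d(X)@s.R.T+s.t; return np.c_[s.cx+s.f*p[:,0]/p[:,2],s.cy+s.f*p[:,1]/p[:,2]]
    def ray(s,u,v):
        d=s.R.T@np.array([(u-s.cx)/s.f,(v-s.cy)/s.f,1]); return d/np.linalg.norm(d)
    def plane(s,u,v,z):
        d=s.ray(u,v); return s.C+d*(z-s.C[2])/d[2]
def tri(a,pa,b,pb):
    da,db=a.ray(*pa),b.ray(*pb); A=np.c_[da,-db]; k=np.linalg.lstsq(A,b.C-a.C,rcond=None)[0]
    P,Q=a.C+k[0]*da,b.C+k[1]*db; return (P+Q)/2,np.linalg.norm(P-Q)
E
python3 - <<'E'
from h import *
T=Cam("top");S=Cam("side")
print(T.C,S.C)
def C(x0,y0,k,p): return ((p[0]+.5)/k+x0-.5,(p[1]+.5)/k+y0-.5)
# cap
for (cam,z,p) in ((T,.018,C(330,200,8,(174,166))),(S,.018,C(226,242,8,(548-384,190)))): print("bell",cam.plane(*p,z),p)
# base check
print(T.proj([0,0,0]),S.proj([0,0,0]))
# TCP check
print(S.proj(telemetry.get_obs()["eef_pos"]),T.proj(telemetry.get_obs()["eef_pos"]))
pt=C(176,90,5,(129,385)); ps=C(240,155,7,(238,155))
print("post",tri(T,pt,S,ps),T.plane(*pt,.049),S.plane(*ps,.049))
pt=C(176,90,5,(100,132)); ps=C(240,155,7,(473,90))
print("rearcap top",tri(T,pt,S,ps),T.plane(*pt,.072))
# drawer corners z=.06 : rear left, rear right; 
for n,pt,ps in (("RL",(12,47),(552,65)),("RR",(347,14),(700,236)),("wallL-front",(42,510),None),("wallR-front",(405,475),None)):
    print(n,T.plane(*C(176,90,5,pt),.06), S.plane(*C(240,155,7,ps),.06) if ps else "")
for n,pt,ps in (("plate L top back",(14,515),(45,80)),("plate R",(427,475),(183,283))):
    print(n,T.plane(*C(176,90,5,pt),.074), S.plane(*C(240,155,7,ps),.074))
E
```

```text
[0.34994917 0.06805863 0.94648259] [ 0.36175309 -0.85941747  0.64652754]
bell [ 0.42506407 -0.1831144   0.018     ] (351.3125, 220.3125)
bell [ 0.42570093 -0.19353371  0.018     ] (246.0625, 265.3125)
[[281.21492837 386.46426645]] [[ 96.70918437 233.87259637]]
[[157.56038517 100.35547413]] [[  5.90396326 351.81437655]]
post (array([0.56084012, 0.21827361, 0.04713153]), np.float64(0.004062717033288661)) [0.558325   0.21801369 0.049     ] [0.56233959 0.21557563 0.049     ]
rearcap top (array([0.68876954, 0.23507806, 0.0712653 ]), np.float64(0.001745114182606714)) [0.68941573 0.23491009 0.072     ]
RL [0.74138609 0.28677553 0.06      ] [0.74405644 0.28142983 0.06      ]
RR [0.76257872 0.10637775 0.06      ] [0.76583821 0.09801775 0.06      ]
wallL-front [0.48882012 0.25869423 0.06      ] 
wallR-front [0.51021973 0.07095279 0.06      ] 
plate L top back [0.48381757 0.26986348 0.074     ] [0.46713253 0.25862403 0.074     ]
plate R [0.50786673 0.0596816  0.074     ] [0.51034197 0.05488758 0.074     ]
```

Run:
```python
from h import *
T=cv2.imread("pics/top0.png").astype(float).sum(2);S=cv2.imread("pics/side0.png").astype(float).sum(2)
T=cv2.GaussianBlur(T,(0,0),1);S=cv2.GaussianBlur(S,(0,0),1)
def sub(g):
    i=np.argmax(np.abs(g)); 
    if 0<i<len(g)-1:
        a,b,c=np.abs(g[i-1:i+2]); return i+.5*(a-c)/(a-2*b+c)
    return i
us=np.arange(45,505,20); v=[30+sub(np.gradient(T[30:56,u])) for u in us]
print(np.round(v,1)); print(np.round(np.array(v)-np.polyval(np.polyfit(us,v,1),us),2))
vs=np.arange(150,370,12); u=[]
for vv in vs:
    c=int(335+(vv-135)*(478-335)/(384-135)); 
    u.append(c-25+sub(np.gradient(S[vv,c-25:c+26])))
print(np.round(np.array(u)-np.polyval(np.polyfit(vs,u,1),vs),2))
vs=np.arange(60,210,8);u=[max(0,30-(vv-42)*18/180)-14+sub(np.gradient(T[vv,int(max(0,30-(vv-42)*18/180)-14):][:28])) for vv in vs]
print(np.round(np.array(u)-np.polyval(np.polyfit(vs,u,1),vs),2))
```

```text
[40.7 40.8 40.7 41.4 41.7 41.9 41.6 41.8 42.4 42.6 42.9 43.  42.7 43.3
 43.8 43.6 43.9 43.8 44.4 44.6 44.6 44.9 44.8]
[ 0.01 -0.06 -0.35  0.14  0.26  0.19 -0.28 -0.28  0.14  0.13  0.23  0.09
 -0.34  0.03  0.31 -0.04  0.01 -0.27  0.17  0.18 -0.02  0.04 -0.26]
[-7.670e+00 -4.030e+00 -4.000e-02 -3.295e+01  7.730e+00  1.163e+01
  1.557e+01  1.952e+01  2.193e+01 -4.740e+00 -1.299e+01 -4.400e+00
  2.800e-01  9.440e+00 -8.220e+00 -8.300e-01 -2.000e-02 -1.478e+01
  4.580e+00]
[-0.17 -0.03  0.32  0.44 -0.32 -0.33  0.01  0.22  0.21 -0.51 -0.21  0.11
  0.21  0.39 -0.28 -0.27  0.02  0.49 -0.27]
```

Straight table edges in the images rule out lens distortion, so I'll refine the picks on larger crops.

Run:
```python
from h import *
T=[Cam("top").im.astype(float) for _ in range(4)];S=[Cam("side").im.astype(float) for _ in range(4)]
t=np.mean(T,0);s=np.mean(S,0); np.save("t.npy",t);np.save("s.npy",s)
def crop(im,x,y,w,h,k):
    c=im[y:y+h,x:x+w]; c=cv2.resize(c,None,fx=k,fy=k,interpolation=cv2.INTER_CUBIC); lo,hi=np.percentile(c,1),np.percentile(c,99.5)
    c=np.clip((c-lo)/(hi-lo)*255,0,255).astype(np.uint8)
    for i in range(0,w,5): cv2.putText(c,str(x+i),(int((i+.5)*k),10),0,.35,(0,0,255));cv2.line(c,(int((i+.5)*k),12),(int((i+.5)*k),18),(0,0,255))
    for i in range(0,h,5): cv2.putText(c,str(y+i),(0,int((i+.5)*k)),0,.35,(0,0,255))
    return c
cv2.imwrite("pics/d1.png",np.hstack([crop(t,185,105,30,36,13),crop(t,187,150,30,36,13)]))
cv2.imwrite("pics/d2.png",np.hstack([crop(t,338,206,30,30,13),crop(s,230,245,30,30,13)]))
cv2.imwrite("pics/d3.png",np.hstack([crop(s,258,160,32,30,12),crop(s,292,158,32,30,12)]))
```

```text
(no output)
```

View pics/d1.png

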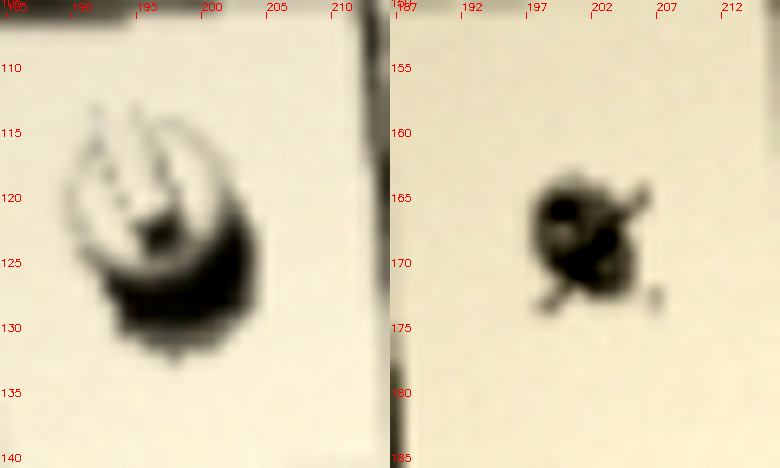

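View pics/d2.png

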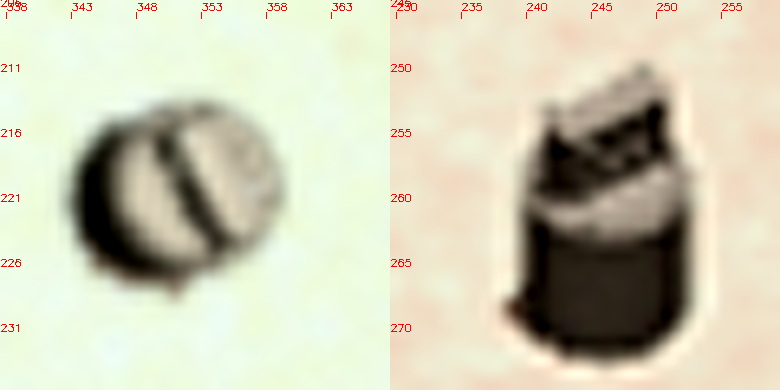

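View pics/d3.png

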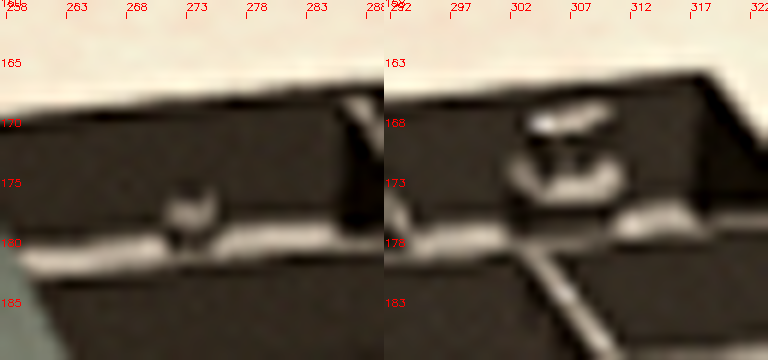

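Run:
```python
from h import *
T=Cam("top");S=Cam("side")
P=lambda n,a:print(n,np.round(a,4))
P("cap top disc T",T.plane(352.5,220,.036));P("cap bottom disc T",T.plane(349.1,220.7,0))
# side: bell sides 239.9..252.4 ; bottom edge 272.3 at u 246
P("cap S bottom front edge",S.plane(246.2,272.3,0)) # y+0.017
P("cap S topdisc front edge",S.plane(246.2,263.5,.036))
a=T.plane(349.5,216.5,.045);b=T.plane(354.7,225,.045);P("fin T",a);P("fin T",b);print(np.degrees(np.arctan2(*(a-b)[1::-1])))
a=S.plane(243,255.5,.054);b=S.plane(250.5,252.,.054);P("fin S",a);P("fin S",b);print(np.degrees(np.arctan2(*(b-a)[1::-1])))
P("post T",T.plane(200.2,166.3,.045));P("post T2",T.plane(201.2,166.7,.049))
P("post S tip",S.plane(272.8,176.5,.045));
P("rear bell T",T.plane(196.5,119.8,.054))
P("rear fin S",S.plane(306.5,167.5,.072))
r=T.plane(196.5,119.8,.054); 
for y in (6.7,7.3): P("post from rear",r[:2]-.127*np.array([np.cos(np.radians(y)),np.sin(np.radians(y))]))
P("proj cap model T",T.proj([[.425,-.185,0],[.425,-.185,.036],[.425,-.185,.054]]))
P("proj cap model S",S.proj([[.425,-.185,0],[.425,-.185-.017,0],[.425,-.185,.054]]))
P("bottle T",T.plane(85,234,.1));P("bottle",T.plane(58,235,.19))
P("front plate back edge mid", 0)
```

```text
cap top disc T [ 0.4245 -0.1814  0.036 ]
cap bottom disc T [ 0.4254 -0.182   0.    ]
cap S bottom front edge [ 0.4255 -0.2003  0.    ]
cap S topdisc front edge [ 0.4248 -0.2061  0.036 ]
fin T [ 0.4327 -0.1714  0.045 ]
fin T [ 0.4109 -0.1843  0.045 ]
30.615043905669232
fin S [ 0.4176 -0.1957  0.054 ]
fin S [ 0.4378 -0.1843  0.054 ]
29.413074271780598
post T [0.56   0.2219 0.045 ]
post T2 [0.558  0.2185 0.049 ]
post S tip [0.5612 0.2246 0.045 ]
rear bell T [0.6857 0.2355 0.054 ]
rear fin S [0.6849 0.2328 0.072 ]
post from rear [0.5596 0.2207]
post from rear [0.5598 0.2193]
proj cap model T [[350.2248 220.8528]
 [353.89   219.8243]
 [355.8325 219.2792]]
proj cap model S [[245.4738 268.1631]
 [246.0691 272.7767]
 [245.5321 252.5007]]
bottle T [0.3741 0.4868 0.1   ]
bottle [0.3684 0.5012 0.19  ]
front plate back edge mid 0
```

```bash
python3 -m pendant '[[[-0.177,-0.174,0,0,0,0],[-0.177,-0.174,0,0,0,0],[-0.177,-0.174,0,0,0,0],[-0.177,-0.174,0,0,0,0],[-0.177,-0.174,0,0,0,0],[-0.177,-0.174,0,0,0,0],[-0.177,-0.174,0,0,0,0],[-0.177,-0.174,0,0,0,0],[-0.177,-0.174,0,0,0,0],[-0.177,-0.174,0,0,0,0],[-0.177,-0.174,0,0,0,0],[-0.177,-0.174,0,0,0,0]]]' 0
python3 -m pendant '[[[0,0,0,0,0,0.055],[0,0,0,0,0,0.055],[0,0,0,0,0,0.055],[0,0,0,0,0,0.055],[0,0,0,0,0,0.055],[0,0,0,0,0,0.055],[0,0,0,0,0,0.055],[0,0,0,0,0,0.055],[0,0,0,0,0,0.055],[0,0,0,0,0,0.055],[0,0,0,0,0,0.055],[0,0,0,0,0,0.055]]]'
cat > g.py <<'E'
import sys
from h import *
from scipy.spatial.transform import Rotation as Ro
o=telemetry.get_obs(); q=o["eef_rot"]; R=Ro.from_quat([q[1],q[2],q[3],q[0]]).as_matrix()
tgt=np.array([float(a) for a in sys.argv[1:4]]); yaw=float(sys.argv[4]) # yaw of tool x-ish line (deg), mod 180; y is perpendicular
y=np.degrees(np.arctan2(R[1,1],R[0,1])); d=(yaw+90-y+90)%180-90
print("t",o["time_s"],"pos",np.round(o["eef_pos"],4),"y-yaw",round(y,2),"F",np.round(o["wrist_force"],1),"open",round(o["opening"],3),"q",np.round(o["q"],2))
print("tool z",np.round(R[:,2],4))
print("remaining tool units",np.round(R.T@(tgt-o["eef_pos"])/.2,4),"rz units",round(-d/180,4))
zt=np.array([0,0,-1.]);r=np.cross(R[:,2],zt);print("tilt fix rx,ry",np.round((R.T@r)/np.pi,5))
E
python3 g.py .425 -.183 .12 30
```

```text
time_s: 2.2
eef_pos: [0.46, 0.039, 0.2342]
eef_rot: [0.005, 0.117, 0.993, 0.002]
wrist_force: [1.1, 0.4, 0.4]
opening: 0.996
time_s: 3.7
eef_pos: [0.4622, 0.0344, 0.2355]
eef_rot: [0.001, 0.929, 0.37, 0.006]
wrist_force: [1.2, 0.3, 0.6]
opening: 0.997
t 3.7 pos [0.4622 0.0344 0.2355] y-yaw -46.58 F [1.2 0.3 0.6] open 0.997 q [-0.19 -0.09  1.88  0.01  1.34  0.63]
tool z [ 0.013   0.0025 -0.9999]
remaining tool units [-0.8886  0.6577  0.5724] rz units 0.0745
tilt fix rx,ry [ 0.00225 -0.00355  0.     ]
```

```bash
python3 -m pendant '[[[0,0,0,0.001,-0.002,0.04],[0,0,0,0.001,-0.002,0.038],[0,0,0,0,0,0]]]'
python3 g.py .425 -.183 .12 30
```

```text
time_s: 4.08
eef_pos: [0.4622, 0.0344, 0.2359]
eef_rot: [-0.0, 0.968, 0.25, -0.0]
wrist_force: [0.1, -0.8, 0.9]
opening: 1.001
t 4.075 pos [0.4622 0.0344 0.2359] y-yaw -61.09 F [ 0.1 -0.8  0.9] open 1.001 q [-0.18 -0.08  1.87 -0.    1.35  0.88]
tool z [-4.e-04 -1.e-04 -1.e+00]
remaining tool units [-0.6882  0.8614  0.5797] rz units -0.0061
tilt fix rx,ry [-4.0e-05  1.1e-04  0.0e+00]
```

```bash
python3 -m pendant '[[[-0.115,0.144,0,0,0,-0.006],[-0.115,0.144,0.1,0,0,0],[-0.115,0.144,0.1,0,0,0],[-0.115,0.144,0.1,0,0,0],[-0.115,0.144,0.1,0,0,0],[-0.115,0.144,0.1,0,0,0],[0,0,0.05,0,0,0],[0,0,0,0,0,0]]]'
python3 g.py .425 -.183 .07 30
python3 - <<'E'
from h import *
T=Cam("top");S=Cam("side")
c=lambda im,x,y:cv2.resize(im[y:y+100,x:x+100],None,fx=4,fy=4,interpolation=cv2.INTER_CUBIC)
cv2.imwrite("pics/e1.png",np.hstack([c(T.im,300,170),c(S.im,200,190)]))
E
```

```text
time_s: 5.08
eef_pos: [0.4313, -0.1907, 0.1248]
eef_rot: [0.002, 0.963, 0.271, 0.003]
wrist_force: [-0.7, 0.6, 0.4]
opening: 1.005
t 5.075 pos [ 0.4313 -0.1907  0.1248] y-yaw -58.6 F [-0.7  0.6  0.4] open 1.005 q [-0.67  0.07  1.96  0.    1.1   0.35]
tool z [ 0.0063 -0.0015 -1.    ]
remaining tool units [-0.008  -0.0502  0.2739] rz units 0.0078
tilt fix rx,ry [ 0.00145 -0.00147  0.     ]
```

View pics/e1.png

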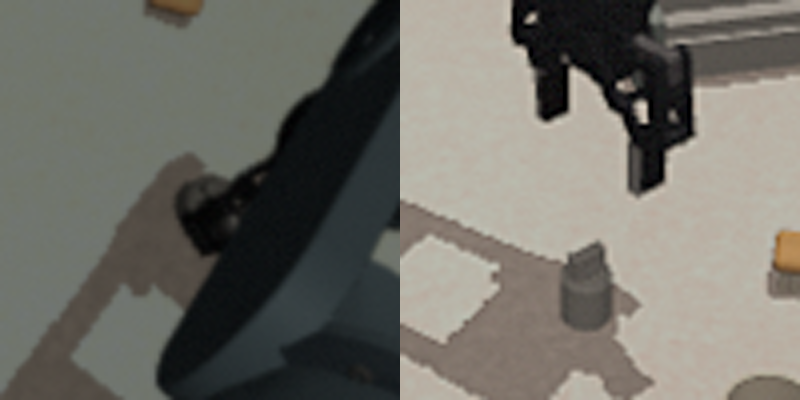

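The side view shows the fingers at (550,110) and (645,185) in the crop, above the cap at (585,290) and on either side of it. I'll correct the small offset and descend.

```bash
python3 -m pendant '[[[-0.008,-0.05,0.06,0.0015,-0.0015,0.008],[0,0,0.1,0,0,0],[0,0,0.1,0,0,0],[0,0,0,0,0,0]]]'
python3 g.py .425 -.183 .039 30
```

```text
time_s: 5.68
eef_pos: [0.4259, -0.179, 0.0731]
eef_rot: [0.002, 0.966, 0.26, 0.001]
wrist_force: [-0.1, 0.3, 0.0]
opening: 0.998
t 5.675 pos [ 0.4259 -0.179   0.0731] y-yaw -59.88 F [-0.1  0.3  0. ] open 0.998 q [-0.66  0.15  2.01 -0.    0.98  0.39]
tool z [ 0.003  -0.0023 -1.    ]
remaining tool units [-0.0141  0.0147  0.1707] rz units 0.0007
tilt fix rx,ry [ 0.00112 -0.00045  0.     ]
```

```bash
python3 -m pendant '[[[-0.007,0.01,0.06,0.001,-0.0005,0],[-0.007,0.005,0.06,0,0,0],[0,0,0.04,0,0,0],[0,0,0,0,0,0]]]'
python3 g.py .425 -.183 .039 30
```

```text
time_s: 6.18
eef_pos: [0.4257, -0.183, 0.0403]
eef_rot: [0.001, 0.966, 0.26, 0.001]
wrist_force: [-0.9, 1.0, 0.8]
opening: 0.999
t 6.175 pos [ 0.4257 -0.183   0.0403] y-yaw -59.84 F [-0.9  1.   0.8] open 0.999 q [-0.66  0.21  2.02 -0.    0.91  0.38]
tool z [ 0.0015 -0.0016 -1.    ]
remaining tool units [-0.0031 -0.0021  0.0065] rz units 0.0009
tilt fix rx,ry [ 0.00068 -0.00016 -0.     ]
```

```bash
python3 -m pendant '[[[-0.002,-0.001,0.004,0.0005,0,0],[0,0,0,0,0,0],[0,0,0,0,0,0],[0,0,0,0,0,0],[0,0,0,0,0,0],[0,0,0,0,0,0],[0,0,0,0,0,0],[0,0,0,0,0,0]]]' 1
python3 g.py .425 -.183 .039 30
python3 - <<'E'
from h import *
S=Cam("side")
cv2.imwrite("pics/e2.png",cv2.resize(S.im[200:300,190:320],None,fx=6,fy=6,interpolation=cv2.INTER_CUBIC))
E
```

```text
time_s: 7.18
eef_pos: [0.4259, -0.1837, 0.0404]
eef_rot: [0.001, 0.966, 0.26, 0.001]
wrist_force: [-0.3, -0.6, -0.5]
opening: 0.094
t 7.175 pos [ 0.4259 -0.1837  0.0404] y-yaw -59.85 F [-0.3 -0.6 -0.5] open 0.094 q [-0.66  0.21  2.01  0.    0.91  0.38]
tool z [ 0.0021 -0.0013 -1.    ]
remaining tool units [-0.0024 -0.0053  0.0069] rz units 0.0008
tilt fix rx,ry [ 0.00069 -0.00037 -0.     ]
```

View pics/e2.png

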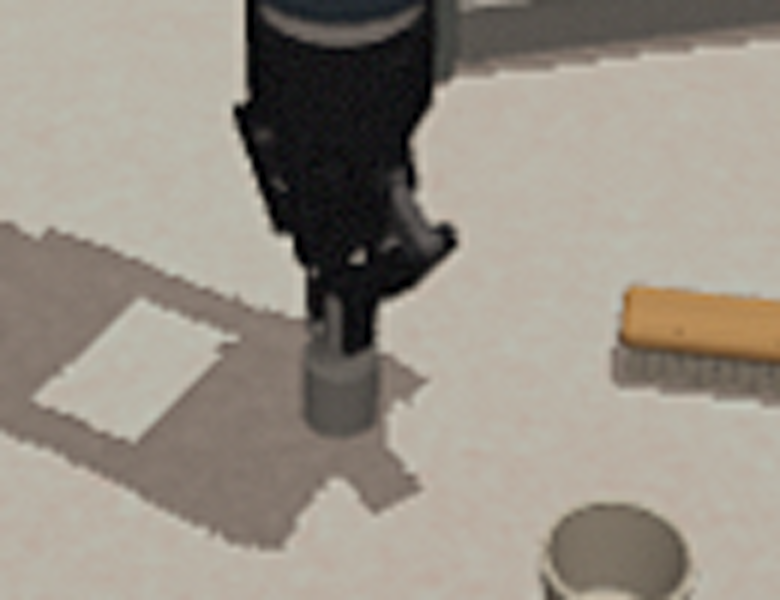

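```bash
python3 -m pendant '[[[0,0,-0.05,0,0,0],[0,0,-0.1,0,0,0],[0,0,-0.15,0,0,0],[0,0,-0.2,0,0,0],[0,0,-0.15,0,0,0],[0,0,-0.03,0,0,0],[0,0,0,0,0,0]]]'
python3 g.py .56 .2205 .16 30
python3 - <<'E'
from h import *
S=Cam("side")
cv2.imwrite("pics/e3.png",cv2.resize(S.im[160:260,190:320],None,fx=6,fy=6,interpolation=cv2.INTER_CUBIC))
o=telemetry.get_obs()["eef_pos"]
print(S.proj(o-[0,0,.004]),S.proj(o-[0,0,.0404]))
E
```

```text
time_s: 8.1
eef_pos: [0.4253, -0.1832, 0.1828]
eef_rot: [0.001, 0.966, 0.26, 0.001]
wrist_force: [0.3, 0.1, -0.7]
opening: 0.097
t 8.1 pos [ 0.4253 -0.1832  0.1828] y-yaw -59.85 F [ 0.3  0.1 -0.7] open 0.097 q [-0.66 -0.03  1.93  0.    1.23  0.38]
tool z [ 0.0026 -0.0017 -1.    ]
remaining tool units [ 1.596  -1.4075  0.1124] rz units 0.0008
tilt fix rx,ry [ 0.00089 -0.00046  0.     ]
[[245.67276968 211.90066315]] [[245.62691959 224.27464841]]
```

View pics/e3.png

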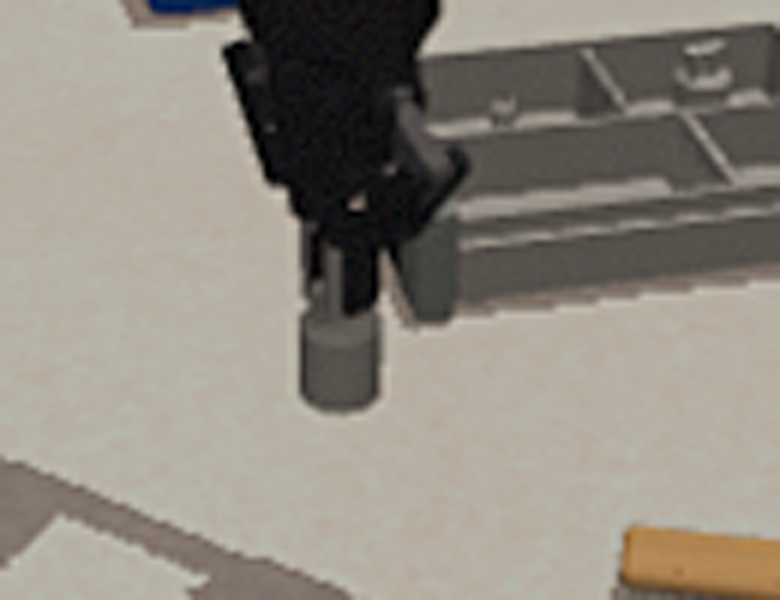

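```bash
python3 -m pendant '[[[0.08,-0.07,0,0.001,-0.0005,0],[0.16,-0.141,0,0,0,0],[0.16,-0.141,0,0,0,0],[0.16,-0.141,0,0,0,0],[0.16,-0.141,0,0,0,0],[0.16,-0.141,0,0,0,0],[0.16,-0.141,0,0,0,0],[0.16,-0.141,0,0,0,0],[0.16,-0.141,0,0,0,0],[0.08,-0.07,0,0,0,0],[0,0,0,0,0,0]]]'
python3 g.py .56 .2205 .135 30
```

```text
time_s: 9.52
eef_pos: [0.5413, 0.1923, 0.1631]
eef_rot: [-0.006, 0.966, 0.258, -0.014]
wrist_force: [0.0, -0.8, -0.2]
opening: 0.094
t 9.525 pos [0.5413 0.1923 0.1631] y-yaw -60.08 F [ 0.  -0.8 -0.2] open 0.094 q [0.13 0.27 1.65 0.01 1.26 1.18]
tool z [-0.0305  0.0044 -0.9995]
remaining tool units [ 0.1547 -0.0729  0.138 ] rz units -0.0004
tilt fix rx,ry [-0.00606  0.00773  0.     ]
```

```bash
python3 -m pendant '[[[0.08,-0.035,0,-0.006,0.0077,0],[0.07,-0.035,0.04,0,0,0],[0,0,0.06,0,0,0],[0,0,0,0,0,0]]]'
python3 g.py .56 .2205 .125 30
```

```text
time_s: 10.02
eef_pos: [0.5607, 0.2181, 0.1399]
eef_rot: [0.001, 0.966, 0.257, -0.001]
wrist_force: [-0.0, -0.1, 0.0]
opening: 0.093
t 10.025 pos [0.5607 0.2181 0.1399] y-yaw -60.23 F [-0.  -0.1  0. ] open 0.093 q [ 0.17  0.33  1.61 -0.    1.2   1.23]
tool z [-7.0e-04 -1.5e-03 -1.0e+00]
remaining tool units [ 0.0029 -0.0121  0.0745] rz units -0.0013
tilt fix rx,ry [ 0.0003   0.00043 -0.     ]
```

```bash
python3 -m pendant '[[[0.003,-0.012,0.05,0.0003,0.0004,-0.001],[0,0,0.03,0,0,0],[0,0,0.01,0,0,0],[0,0,0,0,0,0]]]'
python3 g.py .56 .2205 .1 30
cat > look.py <<'E'
import sys
from h import *
S=Cam("side");T=Cam("top")
x,y,w,h,k=258,140,40,45,13
c=cv2.resize(S.im[y:y+h,x:x+w],None,fx=k,fy=k,interpolation=cv2.INTER_CUBIC); c=cv2.convertScaleAbs(c,alpha=1.4)
for i in range(0,w,5): cv2.putText(c,str(x+i),(int((i+.5)*k),10),0,.4,(0,0,255))
for i in range(0,h,5): cv2.putText(c,str(y+i),(0,int((i+.5)*k)),0,.4,(0,0,255))
cv2.imwrite("pics/%s.png"%sys.argv[1],c)
cv2.imwrite("pics/%sT.png"%sys.argv[1],cv2.resize(T.im[100:220,150:310],None,fx=4,fy=4))
o=telemetry.get_obs()["eef_pos"]; print(S.proj(o-[0,0,.0404]),S.proj(o-[0,0,.004]))
E
python3 look.py f1
```

```text
time_s: 10.52
eef_pos: [0.5598, 0.2197, 0.1206]
eef_rot: [0.0, 0.966, 0.258, -0.0]
wrist_force: [-0.2, 0.1, -0.1]
opening: 0.094
t 10.525 pos [0.5598 0.2197 0.1206] y-yaw -60.1 F [-0.2  0.1 -0.1] open 0.094 q [ 0.18  0.36  1.63 -0.    1.16  1.23]
tool z [-5.e-04 -2.e-04 -1.e+00]
remaining tool units [ 0.0029 -0.0032  0.1028] rz units -0.0006
tilt fix rx,ry [-3.0e-05  1.8e-04 -0.0e+00]
[[273.14882006 168.36880217]] [[273.60996791 159.08145471]]
```

View pics/f1.png

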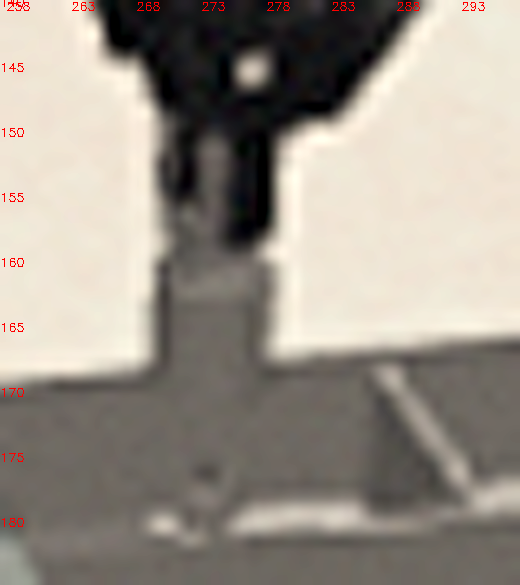

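View pics/f1T.png

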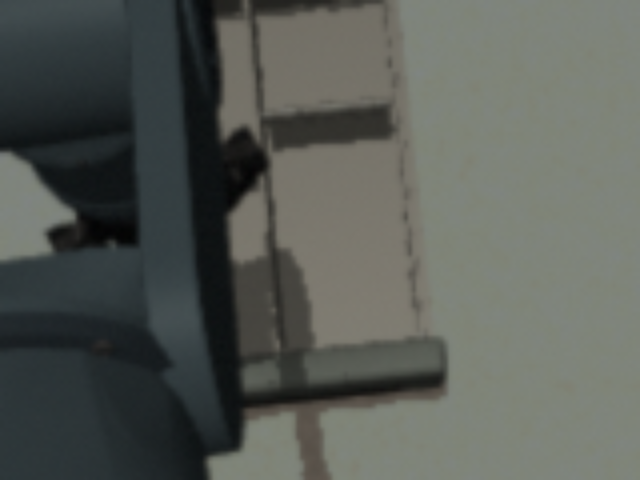

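Side view: the held bell is centred at u≈273.9 and the post tip at u≈273.4. Allowing for the image slant, they line up to within about 1 mm. I'll lower slowly and watch the force.

```bash
python3 -m pendant '[[[0.002,-0.002,0.04,0,0,0],[0,0,0.04,0,0,0],[0,0,0.04,0,0,0],[0,0,0.02,0,0,0],[0,0,0,0,0,0]]]'
python3 g.py .56 .2205 .08 30; python3 look.py f2
```

```text
time_s: 11.25
eef_pos: [0.5601, 0.2203, 0.0908]
eef_rot: [0.0, 0.966, 0.258, -0.0]
wrist_force: [-0.7, -0.1, 0.7]
opening: 0.098
t 11.25 pos [0.5601 0.2203 0.0908] y-yaw -60.1 F [-0.7 -0.1  0.7] open 0.098 q [ 0.18  0.4   1.64 -0.    1.1   1.23]
tool z [-0.e+00 -2.e-04 -1.e+00]
remaining tool units [-0.0001 -0.0012  0.0541] rz units -0.0005
tilt fix rx,ry [4.e-05 4.e-05 0.e+00]
[[272.86108358 175.61252768]] [[273.31178845 166.55783782]]
```

View pics/f2.png

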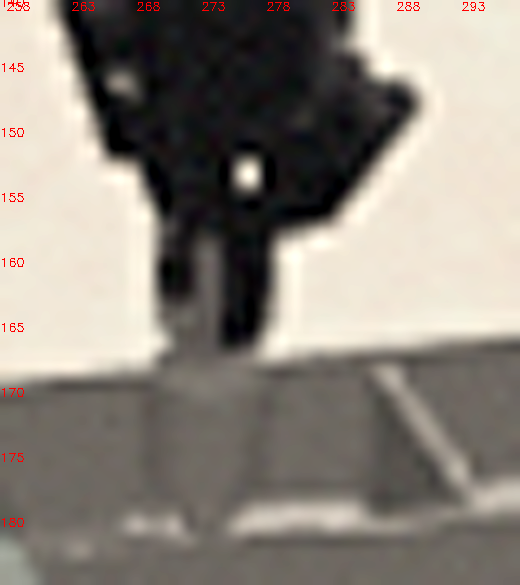

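The bell spans 269–277.7 in the picture, right above the post at u≈273.3. Continuing down in small rows.

```bash
python3 -m pendant '[[[0,0,0.01,0,0,0],[0,0,0.01,0,0,0],[0,0,0.01,0,0,0]]]'; python3 -m pendant '[[[0,0,0.01,0,0,0],[0,0,0.01,0,0,0],[0,0,0.01,0,0,0]]]'
python3 g.py .56 .2205 .07 30
```

```text
time_s: 11.72
eef_pos: [0.5612, 0.2205, 0.0859]
eef_rot: [0.0, 0.966, 0.258, 0.001]
wrist_force: [0.2, 0.1, -1.4]
opening: 0.093
time_s: 12.1
eef_pos: [0.5611, 0.2205, 0.0795]
eef_rot: [0.0, 0.966, 0.258, 0.001]
wrist_force: [0.6, 0.2, -0.3]
opening: 0.096
t 12.1 pos [0.5611 0.2205 0.0795] y-yaw -60.1 F [ 0.6  0.2 -0.3] open 0.096 q [ 0.18  0.41  1.64 -0.    1.08  1.23]
tool z [ 2.5e-03  3.0e-04 -1.0e+00]
remaining tool units [-0.0052 -0.0027  0.0475] rz units -0.0005
tilt fix rx,ry [ 0.00031 -0.00074 -0.     ]
```

```bash
for i in 1; do python3 -m pendant '[[[0,0,0.01,0,0,0],[0,0,0.01,0,0,0],[0,0,0.01,0,0,0]]]'; done; python3 -m pendant '[[[0,0,0.01,0,0,0],[0,0,0.01,0,0,0]]]'; python3 -m pendant '[[[0,0,0.01,0,0,0],[0,0,0.005,0,0,0]]]'
python3 g.py .56 .2205 .07 30
```

```text
time_s: 12.48
eef_pos: [0.5611, 0.2205, 0.073]
eef_rot: [0.0, 0.966, 0.258, 0.001]
wrist_force: [-0.1, 0.4, 0.3]
opening: 0.097
time_s: 12.72
eef_pos: [0.5614, 0.2208, 0.0691]
eef_rot: [-0.0, 0.966, 0.258, 0.002]
wrist_force: [-0.6, 2.0, 6.1]
opening: 0.094
time_s: 12.98
eef_pos: [0.5622, 0.2215, 0.0684]
eef_rot: [-0.0, 0.966, 0.258, 0.002]
wrist_force: [-2.8, -0.5, 7.9]
opening: 0.096
t 12.975 pos [0.5622 0.2215 0.0684] y-yaw -60.09 F [-2.8 -0.5  7.9] open 0.096 q [0.18 0.43 1.65 0.   1.06 1.23]
tool z [ 0.0045  0.0018 -1.    ]
remaining tool units [-0.0122 -0.001  -0.008 ] rz units -0.0005
tilt fix rx,ry [ 0.00021 -0.00154 -0.     ]
```

At TCP z≈0.069 the force rises to about 8 N, which is where the bumps should be. Pressing through.

```bash
python3 -m pendant '[[[0,0,0.015,0.0002,-0.0015,0]]]';python3 -m pendant '[[[0,0,0.018,0,0,0]]]';python3 -m pendant '[[[0,0,0.018,0,0,0]]]'
python3 g.py .56 .2205 .0584 30
```

```text
time_s: 13.1
eef_pos: [0.5629, 0.2218, 0.0674]
eef_rot: [0.0, 0.966, 0.258, 0.001]
wrist_force: [-5.7, -0.8, 14.8]
opening: 0.093
time_s: 13.22
eef_pos: [0.5628, 0.222, 0.0653]
eef_rot: [0.0, 0.966, 0.258, 0.0]
wrist_force: [-5.0, -0.4, 4.4]
opening: 0.095
time_s: 13.35
eef_pos: [0.5622, 0.2219, 0.0616]
eef_rot: [0.0, 0.966, 0.258, -0.0]
wrist_force: [-0.9, -0.2, -2.3]
opening: 0.096
t 13.35 pos [0.5622 0.2219 0.0616] y-yaw -60.04 F [-0.9 -0.2 -2.3] open 0.096 q [ 0.18  0.44  1.64 -0.    1.05  1.23]
tool z [-2.e-04 -2.e-04 -1.e+00]
remaining tool units [-0.0131  0.0005  0.0159] rz units -0.0002
tilt fix rx,ry [ 2.e-05  1.e-04 -0.e+00]
```

The click was clear: the force peaked at 15 N, dropped, and the bumps now draw the cap down (−2.3 N). Next I'll press it home.

```bash
python3 -m pendant '[[[0,0,0.01,0,0,0],[0,0,0.01,0,0,0]]]';python3 -m pendant '[[[0,0,0.012,0,0,0]]]';python3 -m pendant '[[[0,0,0.015,0,0,0]]]'
python3 g.py .56 .2205 .0584 30
```

```text
time_s: 13.6
eef_pos: [0.5625, 0.2219, 0.0581]
eef_rot: [0.0, 0.966, 0.258, -0.0]
wrist_force: [-6.9, -1.6, 18.8]
opening: 0.094
time_s: 13.72
eef_pos: [0.5628, 0.222, 0.0579]
eef_rot: [0.0, 0.966, 0.259, -0.0]
wrist_force: [-11.3, -2.6, 27.1]
opening: 0.09
time_s: 13.85
eef_pos: [0.5629, 0.2221, 0.058]
eef_rot: [0.0, 0.966, 0.259, -0.0]
wrist_force: [-12.2, -2.5, 27.2]
opening: 0.101
t 13.85 pos [0.5629 0.2221 0.058 ] y-yaw -60.0 F [-12.2  -2.5  27.2] open 0.101 q [ 0.18  0.45  1.64 -0.    1.05  1.23]
tool z [-6.e-04 -9.e-04 -1.e+00]
remaining tool units [-0.0166 -0.0005 -0.0022] rz units -0.0
tilt fix rx,ry [0.00016 0.0003  0.     ]
```

Home at TCP z=0.058, against a prediction of 0.0584. I'll ease the push into the 10–20 N band, take off the side load, and check that it holds.

```bash
python3 -m pendant '[[[-0.005,-0.003,0.009,0,0,0],[-0.003,-0.002,0.009,0,0,0]]]';python3 -m pendant '[[[-0.003,-0.002,0.009,0,0,0],[0,0,0.009,0,0,0],[0,0,0.009,0,0,0],[0,0,0.009,0,0,0]]]'
python3 g.py .56 .2205 .0584 30; python3 look.py k1;python3 g.py .56 .2205 .0584 30
```

```text
time_s: 14.1
eef_pos: [0.5623, 0.222, 0.0581]
eef_rot: [0.001, 0.966, 0.259, 0.001]
wrist_force: [-5.4, -1.9, 12.1]
opening: 0.093
time_s: 14.6
eef_pos: [0.5625, 0.222, 0.0581]
eef_rot: [0.002, 0.966, 0.259, 0.001]
wrist_force: [-8.2, -2.4, 15.9]
opening: 0.096
t 14.6 pos [0.5625 0.222  0.0581] y-yaw -59.93 F [-8.2 -2.4 15.9] open 0.096 q [ 0.18  0.45  1.65 -0.    1.05  1.23]
tool z [ 0.0024 -0.0025 -1.    ]
remaining tool units [-0.0145  0.0004 -0.0017] rz units 0.0004
tilt fix rx,ry [ 0.00106 -0.00025  0.     ]
[[272.95036326 183.40233276]] [[273.39559578 174.60311495]]
t 14.7 pos [0.5625 0.222  0.0581] y-yaw -59.93 F [-7.1 -1.5 14.8] open 0.098 q [ 0.18  0.45  1.65 -0.    1.05  1.23]
tool z [ 0.0024 -0.0025 -1.    ]
remaining tool units [-0.0147  0.0003 -0.0015] rz units 0.0004
tilt fix rx,ry [ 0.00107 -0.00027  0.     ]
```

View pics/k1.png

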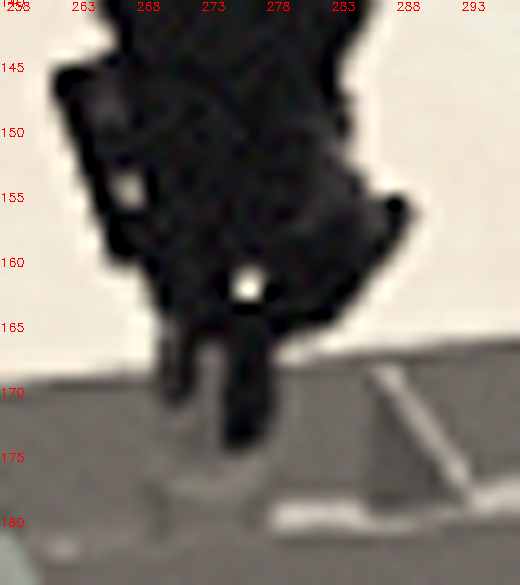

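```bash
python3 -m pendant '[[[-0.002,-0.001,0.01,0.001,0,0],[0,0,0.01,0,0,0]]]'
python3 - <<'E'
from h import *
for i in range(4):
    imaging.camera("side");o=telemetry.get_obs();print(o["time_s"],o["wrist_force"].round(1),o["eef_pos"].round(4),round(o["opening"],3))
T=Cam("top").im; cv2.imwrite("pics/z.png",T)
t0=np.load("t.npy"); d=np.abs(T-t0).max(2)
for n,(x,y,w,h) in dict(cup=(385,170,36,34),brush=(333,140,28,38)).items(): print(n,d[y:y+h,x:x+w].mean())
E
```

```text
time_s: 14.95
eef_pos: [0.5626, 0.222, 0.0581]
eef_rot: [0.0, 0.966, 0.26, 0.001]
wrist_force: [-8.4, -1.0, 16.3]
opening: 0.098
15.0 [-8.  -2.3 16.5] [0.5626 0.222  0.058 ] 0.097
15.05 [-8.3 -3.  16.5] [0.5626 0.222  0.0581] 0.097
15.1 [-7.5 -1.9 16.5] [0.5626 0.222  0.0581] 0.095
15.15 [-8.1 -1.7 16.5] [0.5626 0.222  0.0581] 0.092
cup 24.50408496732026
brush 27.21452067669173
```

View pics/z.png

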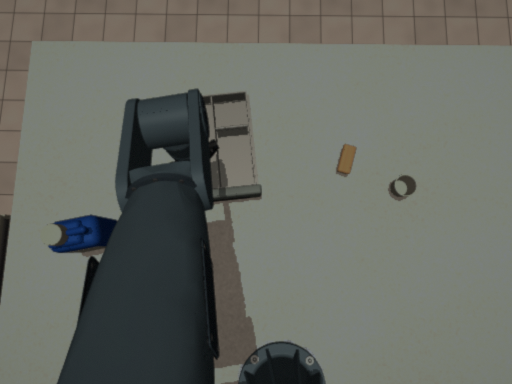

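The force holds steady at 16.5 N. The brush (346,159), cup (403,187) and bottle (84,233) sit at the same pixels as at the start.

```bash
python3 -c "
from bench import ctrl; print(ctrl.hand_in())"
```

```text
the job is handed in; nothing more can be done
None
```

The siphon cap is on the bare post, clicked and fully home. I handed in at about 15.2 s, with the gripper still holding the fin and pressing down.

- **Pick and press:** I gripped the cap by its fin and lowered it over the post. It met the bumps at the expected height, and the force rose to about 15 N. It then fell to −2 N about 7 mm above home, which was the click.
- **Fully home:** The tool tip stopped at z = 0.058 m against a predicted 0.0584 m. The push briefly reached 27 N, above the 10–20 N asked for, so I eased it back.
- **Last checks:** The downward push held at 16.5 N and the grip and height were stable. In the last top picture the cup, brush and bottle were at the same pixels as at the start.
- **What disagreed:**
  - A side load of about 8 N in x remained, because the tool sat about 2 mm from my camera estimate of the post.
  - The numeric picture comparison for the cup and brush gave non-zero differences (about 25 grey levels). I put this down to a change in brightness and judged their positions by eye.

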